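# Sweep the loose bolts into the parts bay

## Robot

A 7-joint arm with a two-finger parallel gripper is mounted at the origin on a cart in front of the work surface, level with it; the furniture and walls round the work are solid. World frame = base frame: x ahead of the robot, y to its left, z up, the work surface at z = 0. Lengths are in m, angles in degrees, forces in N, time in s.
With the tool pointing down it reaches from about 0.425 to 0.875 m from the base axis. Payload 4.7 kg.
Tool frame: the origin (TCP) lies between the finger pads; the fingertips stand env.tip_reach ahead of it and the grasp point (between the pads) lies 2 mm behind it (env.tip_reach is the distance from the TCP to the fingertips, in m); z points along the fingers, y is the line along which they close (so a half turn about z gives the same grasp; the last joint's range is limited). The gripper opens to 87 mm and grips with 3 to 60 N. Pads are 19 mm wide; open, the fingers measure 117 mm over their backs; the gripper's body (75 mm by 190 mm) begins 51 mm behind the grasp point.
Start: joints at [71.454, 18.392, -4.016, 83.108, 1.295, 78.541, -3.26], TCP at [0.215, -0.613, 0.24] pointing down, gripper open.
Joint ranges: [-163.93, 163.93], [-17.29, 119.83], [-79.2, 71.16], [3.27, 140.29], [-89.18, 269.18], [5.43, 117.66], [-154.24, 154.24]. Speed limits (degrees/s): [147.25, 147.25, 180, 180, 180, 180, 180].

## Interface

Orientations are given as [roll, pitch, yaw] about the fixed x, y, z axes, in that order (R = Rz(yaw) Ry(pitch) Rx(roll)).
In Python, from cell import env gives the robot as it stands.
- The arm moves only by the shell command python3 steer.py 'ROWS' [FORCE]. ROWS is rows parted by semicolons, their numbers by spaces, 1 to 8 of them, each of 5 numbers: dx, dy, dz in m, then a turn about the tool's z in degrees, then the finger opening in m; each row is the pose to reach, as a shift and turn from the pose commanded when the command began, along the tool's axes at that moment; what a row does not reach only later rows make up. A row lasts 1/12 s, in which the tool goes at most 0.0417 m and 7.16 degrees, less where a joint would pass 70% of its speed; a pose out of reach is approached as far as the arm can. The fingers move at their own pace and stop on an object; FORCE is the grip in N (left out, the last holds). Time passes only in rows, so rows that do not move let the fingers close. It prints the time, the measured TCP pose, the force, the opening and the grip force at its end.
- env.get_obs(): the state, without advancing time (a new reading comes with each control period).
- env.read_camera(name): name is "scene" or "top"; returns a dict with "color" (420x560x3 uint8, blue, green, red), "fx", "fy", "cx", "cy" (pixels), "world_from_camera" (4x4, takes a point from camera to world coordinates). Camera axes: x right, y down, z forward; pixel columns grow to the right and rows downward; lengths in m; the calibration is good to about 2 mm. A picture is of the moment at which its call begins. There is no depth.
- env.sign_off(): hands the job in; it is judged then, once.
The state is a dict: "time_s": time; "qpos": joint angles; "joint_velocities": joint speeds; "effort": joint torques, N m; "tool_pos": TCP position; "tool_rot": TCP orientation; "force": force on the tool from outside, world axes, zero at the start; "wrist_torque": the same for the moment, N m; "grip_width": finger opening in m; "grasp_force": force on a finger pad.
Only numpy, scipy, OpenCV 4.12 (cv2) and the standard library are available. Lean on these libraries where they do the work, as an engineer would, in place of code of your own. Each camera call takes 0.05 s, during which the arm holds its last target. There are 200 camera calls.

## Task

Clear the bench: with the closed fingers, sweep the three loose bolts across the table top into the low steel parts bay through its open side, until each bolt lies whole inside the bay. Push them along the table only, never pick them up, and leave the brass weight, the tin and the tape measure where they stand.

Things in the scene. Friction and masses are not known exactly. Their poses are not given: they have to be found in the camera images.
- parts_bay: Parts bay: a low fixed pen of dark steel angle on three sides; the table is its floor. Inside 220 mm wide, 140 mm deep; walls 30 mm high, 4 mm thick, foot flanges 24 mm wide outside. The open side (mouth) roughly faces -y. Origin: on the table, middle of the mouth line. x runs level from the mouth into the bay (back wall at x = 140 mm), y along the mouth (side walls at y = +-110 mm), z up.
- bolt_1: One of three alike bare steel hex-head bolts, 79 mm long, lying on the table to the right (-y) of the bay, roughly along x at first: shank 12 mm thick, head 22 mm across, 8 mm thick, about 85 g, free to slide and roll. Origin: under mid-length as it first lies (turns with the bolt); y axis points to the head. Balances about 7 mm from mid-length, on the head's side.
- bolt_1_head (a point): Centre of the outer face of the head of bolt_1, on the bolt's axis, about 10 mm above the table.
- bolt_1_tip (a point): Threaded end of bolt_1, on the bolt's axis, about 8 mm above the table.
- bolt_2: One of three alike bare steel hex-head bolts, 79 mm long, lying on the table to the right (-y) of the bay, roughly along x at first: shank 12 mm thick, head 22 mm across, 8 mm thick, about 85 g, free to slide and roll. Origin: under mid-length as it first lies (turns with the bolt); y axis points to the head. Balances about 7 mm from mid-length, on the head's side.
- bolt_2_head (a point): Centre of the outer face of the head of bolt_2, on the bolt's axis, about 10 mm above the table.
- bolt_2_tip (a point): Threaded end of bolt_2, on the bolt's axis, about 8 mm above the table.
- bolt_3: One of three alike bare steel hex-head bolts, 79 mm long, lying on the table to the right (-y) of the bay, roughly along x at first: shank 12 mm thick, head 22 mm across, 8 mm thick, about 85 g, free to slide and roll. Origin: under mid-length as it first lies (turns with the bolt); y axis points to the head. Balances about 7 mm from mid-length, on the head's side.
- bolt_3_head (a point): Centre of the outer face of the head of bolt_3, on the bolt's axis, about 10 mm above the table.
- bolt_3_tip (a point): Threaded end of bolt_3, on the bolt's axis, about 8 mm above the table.
- brass_weight: The brass-yellow cylinder weight with a knob on top, about 54 mm across and 46 mm high, standing on the table at the far edge of the work. Bystander. Origin: centre of its underside, z up.
- sample_tin: A small round grey tin with a lid, 64 mm across and 37 mm high, standing on the table on the robot's side of the work. Bystander. Origin: centre of its underside, z up.
- tape: A yellow and black tape measure, about 59 x 83 mm and 31 mm high, lying on the table at the far edge of the work. Bystander. Origin: centre of its underside, z up.

How it is judged:
By the outcome, as a careful person would: the job done as asked, in the order asked, and still so for the second after the job is handed in, with the robot touching nothing.
It also fails if it takes over 70 s, if anything falls off the work surface, if the arm or the gripper's body presses on something with over 40 N, if the wrist force passes 120 N, or if a joint passes its speed limit or range.

## Working session

There is one attempt and no reset: what is moved stays moved. The work goes in short steps, Python scripts to look and compute and a shell command to move; the robot and the scene stay as the last step left them, time stands still between calls to the robot, and variables do not carry over. Pictures are saved under pics/ and viewed, at most 10 in all, crops included, and the job is handed in when it is done.

```bash
mkdir -p pics; ls; cat > h.py <<'E'
import numpy as np, cv2
from cell import env
def cam(n):
    return env.read_camera(n)
def ray(c,u,v,z=0.0):
    T=np.array(c["world_from_camera"]); d=T[:3,:3]@np.array([(u-c["cx"])/c["fx"],(v-c["cy"])/c["fy"],1]); o=T[:3,3]
    return o+d*(z-o[2])/d[2]
def proj(c,p):
    T=np.linalg.inv(np.array(c["world_from_camera"])); q=T[:3,:3]@np.array(p)+T[:3,3]
    return c["fx"]*q[0]/q[2]+c["cx"], c["fy"]*q[1]/q[2]+c["cy"]
E
python3 - <<'E'
from h import *
o=env.get_obs(); print(o["time_s"],o["tool_pos"],o["tool_rot"],o["grip_width"],env.tip_reach)
for n in("top","scene"):
    c=cam(n); print(n,c["fx"],c["cx"],c["cy"]);print(np.round(c["world_from_camera"],3)); cv2.imwrite(f"pics/{n}0.png",c["color"])
E
```

```text
cell.py
pics
steer.py
0.0 [ 0.21519763 -0.61280457  0.23845198] [-1.79890230e+02  5.40135149e-03  1.93557283e+01] 0.08694543135387715 0.017
top 417.4010373524136 280.47003058726386 201.39638598101286
[[ 0.002 -0.998  0.062  0.534]
 [-1.    -0.002  0.007 -0.066]
 [-0.007 -0.062 -0.998  0.908]
 [ 0.     0.     0.     1.   ]]
scene 489.56708819567444 270.65313041761294 212.02169812263628
[[-0.772 -0.251  0.584  0.055]
 [-0.635  0.325 -0.701  0.582]
 [-0.014 -0.912 -0.41   0.405]
 [ 0.     0.     0.     1.   ]]
```

View pics/top0.png

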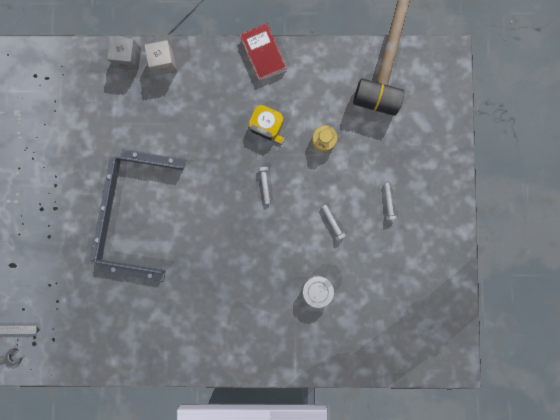

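View pics/scene0.png

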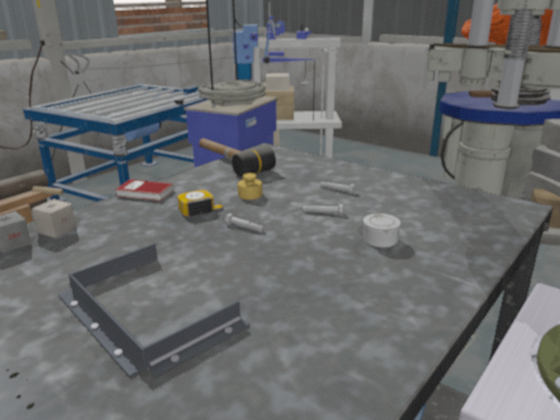

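Top view: the bay is at left with its mouth facing right, wall ends near (185,163) and (163,272). Bolts lie near (265,186), (333,222) and (389,201). The tape is at (266,122), the weight at (325,138) and the tin at (318,292).

```bash
cat >> h.py <<'E'
def bolts(c,rois,thr=25,z=0.008):
    """rois: list of (u0,v0,u1,v1). returns list of (centre, end1, end2, axis) on plane z; end with wide part = head"""
    g=cv2.cvtColor(c["color"],cv2.COLOR_BGR2GRAY).astype(np.float32); out=[]
    bg=cv2.medianBlur(c["color"][:,:,1].copy(),41).astype(np.float32)
    for (a,b,e,f) in rois:
        m=((g-bg)[b:f,a:e]>thr).astype(np.uint8)
        n,l,s,_=cv2.connectedComponentsWithStats(m)
        if n<2: out.append(None); continue
        k=1+np.argmax(s[1:,4]); vv,uu=np.where(l==k)
        P=np.array([ray(c,u+a,v+b,z)[:2] for u,v in zip(uu,vv)])
        mu=P.mean(0); w,V=np.linalg.eigh(np.cov((P-mu).T)); ax=V[:,1]; t=(P-mu)@ax; q=(P-mu)@V[:,0]
        lo,hi=t.min(),t.max()
        wl=np.ptp(q[t<lo+.012]); wh=np.ptp(q[t>hi-.012])
        h,tp=(mu+ax*hi,mu+ax*lo) if wh>wl else (mu+ax*lo,mu+ax*hi)
        d=tp-h; out.append(dict(n=len(P),head=h.round(3),tip=tp.round(3),L=round(float(hi-lo),3),ang=round(float(np.degrees(np.arctan2(d[1],d[0]))),1),w=(round(float(wl),3),round(float(wh),3))))
    return out
E
python3 - <<'E'
from h import *
c=cam("top")
for b in bolts(c,[(248,160,285,212),(310,195,355,245),(372,175,405,225)]): print(b)
c2=cam("scene")
for b in bolts(c2,[(220,208,270,238),(298,198,350,220),(315,178,360,198)]): print(b)
print("bay corners top z=.03:",[ray(c,*p,.0).round(3) for p in [(185,163),(117,158),(97,262),(163,272)]])
print("tin",ray(c,318,292,.037).round(3),"weight",ray(c,325,138,.04).round(3),"tape",ray(c,266,122,.03).round(3), "tape tab",ray(c,281,140,.01))
a=cv2.resize(c["color"][140:290,85:245],None,fx=4,fy=4,interpolation=2)
cv2.imwrite("pics/bay.png",a)
E
```

```text
{'n': 136, 'head': array([ 0.654, -0.022]), 'tip': array([ 0.586, -0.031]), 'L': 0.068, 'ang': -172.3, 'w': (0.009, 0.009)}
{'n': 152, 'head': array([ 0.512, -0.191]), 'tip': array([ 0.582, -0.153]), 'L': 0.08, 'ang': 29.1, 'w': (0.008, 0.014)}
{'n': 146, 'head': array([ 0.552, -0.3  ]), 'tip': array([ 0.63 , -0.289]), 'L': 0.079, 'ang': 8.0, 'w': (0.007, 0.011)}
{'n': 100, 'head': array([ 0.664, -0.03 ]), 'tip': array([ 0.592, -0.033]), 'L': 0.072, 'ang': -177.3, 'w': (0.013, 0.007)}
{'n': 90, 'head': array([ 0.528, -0.194]), 'tip': array([ 0.586, -0.158]), 'L': 0.068, 'ang': 31.9, 'w': (0.006, 0.016)}
{'n': 43, 'head': array([ 0.572, -0.309]), 'tip': array([ 0.622, -0.298]), 'L': 0.051, 'ang': 13.2, 'w': (0.008, 0.009)}
bay corners top z=.03: [array([0.675, 0.151, 0.   ]), array([0.685, 0.301, 0.   ]), array([0.458, 0.338, 0.   ]), array([0.437, 0.195, 0.   ])]
tin [ 0.401 -0.137  0.037] weight [ 0.722 -0.153  0.04 ] tape [ 0.758 -0.028  0.03 ] tape tab [ 0.72355606 -0.0600484   0.01      ]
```

View pics/bay.png

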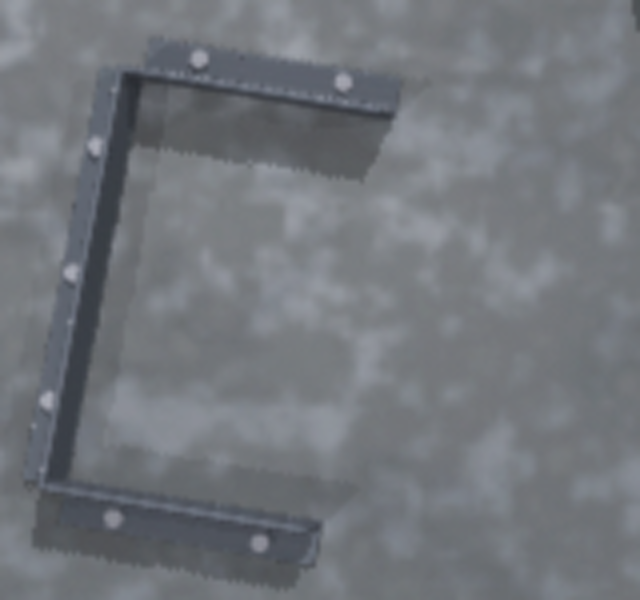

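```bash
cat >> h.py <<'E'
def goal(x,y,z,yaw):
    from scipy.spatial.transform import Rotation as R
    o=env.get_obs(); p=np.array(o["tool_pos"]); r=R.from_euler("xyz",o["tool_rot"],degrees=True)
    d=r.inv().apply(np.array([x,y,z])-p); t=-((yaw-o["tool_rot"][2]+180)%360-180)
    print("tool shift",d.round(4),"turn",round(float(t),1),"rows>=",round(float(max(np.linalg.norm(d)/.0417,abs(t)/7.16)),1))
E
python3 - <<'E'
from h import *
c=cam("top")
print("bay wall tops:",[ray(c,*p,.03).round(3)[:2] for p in [(183.75,168.25),(116.3,158.3),(96.3,261.8),(165,271.3)]])
goal(.637,-.09,.10,97)
E
python3 steer.py '0.571 -0.354 0.05 -78 0;0.571 -0.354 0.05 -78 0;0.571 -0.354 0.05 -78 0;0.571 -0.354 0.05 -78 0;0.571 -0.354 0.05 -78 0;0.571 -0.354 0.05 -78 0;0.571 -0.354 0.05 -78 0;0.571 -0.354 0.05 -78 0' 20; python3 -c "
from h import *
goal(.637,-.09,.10,97)"
```

```text
time_s: 0.92
tool_pos: [0.4248, -0.3527, 0.2149]
tool_rot: [180.0, 0.0, 77.0]
force: [0.5, 0.1, -0.4]
grip_width: 0.0416
grasp_force: 0.0
tool shift [0.3038 0.1477 0.1147] turn -20.0 rows>= 8.6
```

```bash
python3 steer.py '0.3 0.145 0.11 -20 0;0.3 0.145 0.11 -20 0;0.3 0.145 0.11 -20 0;0.3 0.145 0.11 -20 0;0.3 0.145 0.11 -20 0;0.3 0.145 0.11 -20 0;0.3 0.145 0.11 -20 0;0.3 0.145 0.11 -20 0'; python3 steer.py '0 0 0 0 0;0 0 0 0 0';python3 - <<'E'
from h import *
goal(.637,-.09,.022,97)
c=cam("scene");cv2.imwrite("pics/s1.png",c["color"])
for b in bolts(c,[(220,208,270,238)],18): print(b)
c=cam("top")
for b in bolts(c,[(248,160,285,212)],15): print(b)
E
```

```text
time_s: 1.58
tool_pos: [0.6246, -0.1076, 0.1097]
tool_rot: [180.0, 0.0, 96.6]
force: [-0.1, -0.8, 0.5]
grip_width: 0.0009
grasp_force: 0.0
time_s: 1.75
tool_pos: [0.6241, -0.1049, 0.1089]
tool_rot: [-179.9, -0.2, 97.0]
force: [-0.1, -0.6, 0.3]
grip_width: 0.0003
grasp_force: 0.0
tool shift [0.013  0.0148 0.0869] turn -0.0 rows>= 2.1
{'n': 169, 'head': array([ 0.683, -0.03 ]), 'tip': array([ 0.589, -0.032]), 'L': 0.093, 'ang': -178.5, 'w': (0.019, 0.011)}
{'n': 188, 'head': array([ 0.665, -0.02 ]), 'tip': array([ 0.586, -0.031]), 'L': 0.08, 'ang': -172.6, 'w': (0.016, 0.01)}
```

View pics/s1.png

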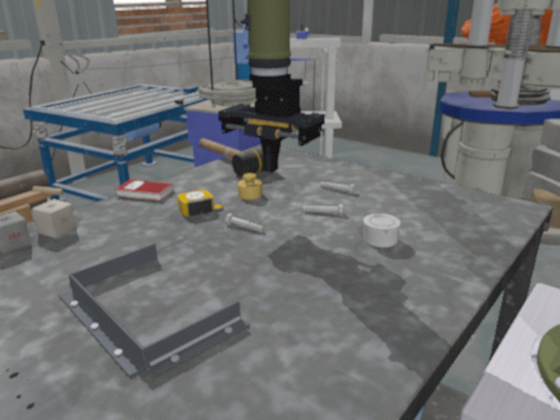

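```bash
python3 steer.py '0.013 0.015 0.04 0 0;0.013 0.015 0.087 0 0;0.013 0.015 0.087 0 0;0.013 0.015 0.087 0 0'; python3 steer.py '0.015 0 0 0 0;0.03 0 0 0 0;0.042 0 0 0 0;0.054 0 0 0 0;0.066 0 0 0 0;0.078 0 0 0 0;0.09 0 0 0 0;0.1 0 0 0 0'; python3 - <<'E'
from h import *
c=cam("scene");cv2.imwrite("pics/s2.png",c["color"][180:330,150:350].repeat(3,0).repeat(3,1))
u,v=proj(c,(.622,.03,.008));print(u,v)
E
```

```text
time_s: 2.18
tool_pos: [0.6345, -0.0963, 0.021]
tool_rot: [-179.7, -0.0, 96.5]
force: [0.1, -0.2, 0.5]
grip_width: 0.0006
grasp_force: 0.0
time_s: 2.85
tool_pos: [0.6254, 0.0067, 0.0236]
tool_rot: [180.0, 0.0, 96.7]
force: [-0.5, -1.3, 1.1]
grip_width: 0.0005
grasp_force: 0.6
224.92070769585132 234.45745292314285
```

View pics/s2.png

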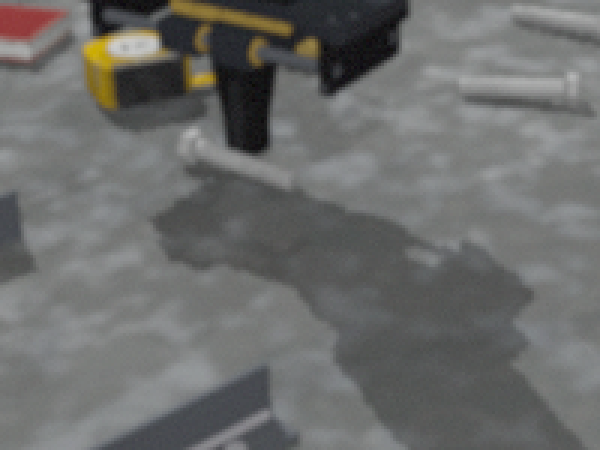

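The finger is behind bolt 1 near its balance point. The bolt is square to the push, with its head at crop (187,145) and tip at (293,185).

```bash
python3 steer.py '0.013 0 0 0 0;0.026 0 0 0 0;0.039 0 0 0 0;0.052 0 0 0 0;0.065 0 0 0 0;0.078 0 0 0 0;0.09 0 0 0 0;0.1 0 0 0 0'; python3 - <<'E'
from h import *
c=cam("scene"); o=env.get_obs()["tool_pos"]
u,v=map(int,proj(c,(o[0],o[1]+.02,.008)));print(u,v)
for b in bolts(c,[(u-45,v-16,u+45,v+25)],20): print(b)
E
```

```text
time_s: 3.57
tool_pos: [0.6136, 0.1064, 0.0233]
tool_rot: [-180.0, -0.0, 96.7]
force: [-0.6, -1.5, 0.7]
grip_width: 0.0004
grasp_force: 0.5
186 257
{'n': 638, 'head': array([0.638, 0.202]), 'tip': array([0.581, 0.072]), 'L': 0.142, 'ang': -113.6, 'w': (0.013, 0.017)}
```

```bash
cat >> h.py <<'E'
def track(c,p,z=.008,w=50,hh=28):
    """bolt near world p: print components of long thin bright shape at several thresholds"""
    u,v=map(int,proj(c,(p[0],p[1],z))); g=cv2.cvtColor(c["color"],cv2.COLOR_BGR2GRAY)
    for t in (130,140,150,160,170):
        n,l,s,_=cv2.connectedComponentsWithStats((g[v-hh:v+hh,u-w:u+w]>t).astype(np.uint8))
        for k in range(1,n):
            if not 40<s[k,4]<600: continue
            vv,uu=np.where(l==k); P=np.array([ray(c,a+u-w,b+v-hh,z)[:2] for a,b in zip(uu,vv)])
            (cx,cy),(a,b),_=cv2.minAreaRect(P.astype(np.float32)*1000)
            m=P.mean(0); V=np.linalg.eigh(np.cov((P-m).T))[1][:,1]; V*=np.sign(V[0]); q=(P-m)@V
            if .05<np.ptp(q)<.1: print(t,s[k,4],"mid",np.round([cx,cy],0),"size",round(max(a,b)),round(min(a,b)),"xlo",(m+V*q.min()).round(3),"xhi",(m+V*q.max()).round(3),"ang",round(float(np.degrees(np.arctan2(V[1],V[0]))),1))
E
python3 - <<'E'
from h import *
c=cam("scene"); o=env.get_obs()["tool_pos"]
track(c,(o[0],o[1]+.02))
E
```

```text
140 212 mid [631. 123.] size 72 55 xlo [0.586 0.122] xhi [0.66  0.138] ang 12.5
```

```bash
python3 - <<'E'
from h import *
c=cam("scene");a=cv2.resize(c["color"][200:300,120:250],None,fx=6,fy=6,interpolation=2)
for p in [(.659,.146,.03),(.659,.146,0),(.60,.125,.008),(.64,.131,.008)]:
    u,v=proj(c,p); cv2.circle(a,(int((u-120+.5)*6),int((v-200+.5)*6)),3,(0,0,255),-1)
cv2.imwrite("pics/s3.png",a)
E
```

```text
(no output)
```

View pics/s3.png

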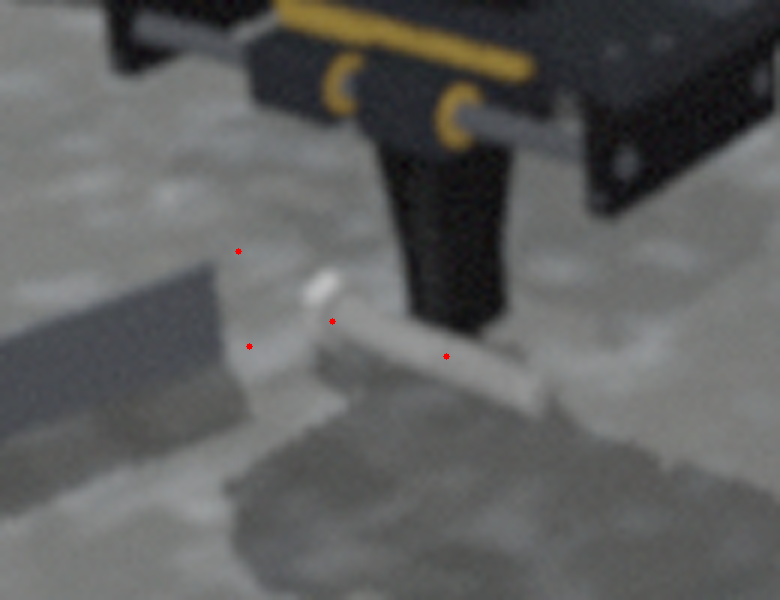

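The head is at crop (322,290), clear of the far wall end at (212,265), and the tip is at (540,395). The finger sits slightly to the tip side of the balance point.

```bash
python3 - <<'E'
from h import *
c=cam("scene")
f=lambda a,b,z:ray(c,120+a/6,200+b/6,z).round(4)[:2]
h=f(315,292,.011);t=f(541,392,.008);print("head",h,"tip",t,np.linalg.norm(h-t),np.degrees(np.arctan2(*(h-t)[::-1])))
b=h+(t-h)*.41;print("bal",b,"wallend top",f(212,262,.03),f(225,365,0))
o=env.get_obs();print(o["tool_pos"]);goal(b[0]+.002,b[1]-.016,.0235,97)
E
```

```text
head [0.6506 0.127 ] tip [0.5641 0.123 ] 0.08659243615928579 2.647629665292228
bal [0.615135 0.12536 ] wallend top [0.6577 0.1551] [0.6541 0.1576]
[0.61378486 0.10474899 0.02312474]
tool shift [ 0.0042  0.0039 -0.0004] turn -0.3 rows>= 0.1
```

```bash
python3 steer.py '0.013 -0.003 0 0 0;0.026 -0.005 0 0 0;0.039 -0.007 0 0 0;0.052 -0.009 0 0 0;0.065 -0.011 0 0 0;0.078 -0.013 0 0 0;0.09 -0.014 0 0 0;0.1 -0.015 0 0 0'; python3 steer.py '0.012 -0.001 0 0 0;0.022 -0.002 0 0 0;0.032 -0.003 0 0 0;0.038 -0.004 0 0 0;0.038 -0.004 0 0 0;0.02 -0.004 0 0 0;0 -0.004 0 0 0;0 -0.004 -0.06 0 0'; python3 -c "
from h import *
goal(.5,-.25,.10,97+22)"
```

```text
time_s: 4.43
tool_pos: [0.5869, 0.204, 0.0234]
tool_rot: [180.0, -0.0, 96.7]
force: [0.3, -1.1, 1.0]
grip_width: 0.0006
grasp_force: 0.6
time_s: 5.1
tool_pos: [0.5792, 0.1932, 0.0569]
tool_rot: [-179.1, 0.4, 96.3]
force: [-0.9, -2.2, -1.7]
grip_width: 0.0004
grasp_force: 0.0
tool shift [-0.432  -0.1283 -0.0383] turn -22.7 rows>= 10.8
```

```bash
python3 steer.py '-0.02 -0.0 -0.03 0 0;-0.42 -0.01 -0.03 6 0;-0.42 -0.01 -0.03 6 0;-0.42 -0.01 -0.03 6 0;-0.42 -0.01 -0.03 6 0;-0.42 -0.01 -0.03 6 0;-0.42 -0.01 -0.03 6 0;-0.42 -0.01 -0.03 6 0'; python3 -c "
from h import *
goal(.54,-.235,.10,90)"
```

```text
time_s: 5.77
tool_pos: [0.612, -0.1113, 0.095]
tool_rot: [180.0, 0.0, 90.6]
force: [1.5, 0.3, -0.3]
grip_width: 0.0004
grasp_force: 0.0
tool shift [-0.1229 -0.0733 -0.005 ] turn 0.6 rows>= 3.4
```

```bash
python3 steer.py '-0.12 -0.073 0 0 0;-0.12 -0.073 0 0 0;-0.12 -0.073 0 0 0;-0.12 -0.073 0 0 0;-0.12 -0.073 0 0 0;-0.12 -0.073 0 0 0'; python3 - <<'E'
from h import *
goal(.54,-.235,.022,90)
c=cam("top"); print("B",bolts(c,[(310,195,355,245)],20))
print("A");track(c,(.60,.25))
a=cv2.resize(c["color"][140:290,85:245],None,fx=4,fy=4,interpolation=2)
cv2.imwrite("pics/bay2.png",a)
E
```

```text
time_s: 6.27
tool_pos: [0.54, -0.231, 0.0949]
tool_rot: [-180.0, -0.0, 90.4]
force: [0.7, 0.8, 0.5]
grip_width: 0.0005
grasp_force: 0.0
tool shift [-0.0041 -0.      0.0729] turn 0.4 rows>= 1.8
B [{'n': 169, 'head': array([ 0.512, -0.192]), 'tip': array([ 0.582, -0.153]), 'L': 0.08, 'ang': 29.4, 'w': (0.008, 0.015)}]
A
140 436 mid [610. 189.] size 89 42 xlo [0.602 0.143] xhi [0.621 0.232] ang 78.0
140 199 mid [578. 266.] size 73 20 xlo [0.542 0.258] xhi [0.615 0.27 ] ang 9.4
140 433 mid [566. 188.] size 84 46 xlo [0.54  0.148] xhi [0.579 0.23 ] ang 64.4
150 145 mid [572. 263.] size 61 11 xlo [0.542 0.258] xhi [0.602 0.268] ang 9.9
160 132 mid [572. 263.] size 60 11 xlo [0.542 0.258] xhi [0.602 0.268] ang 9.4
170 115 mid [572. 263.] size 60 10 xlo [0.542 0.258] xhi [0.601 0.268] ang 9.8
```

View pics/bay2.png

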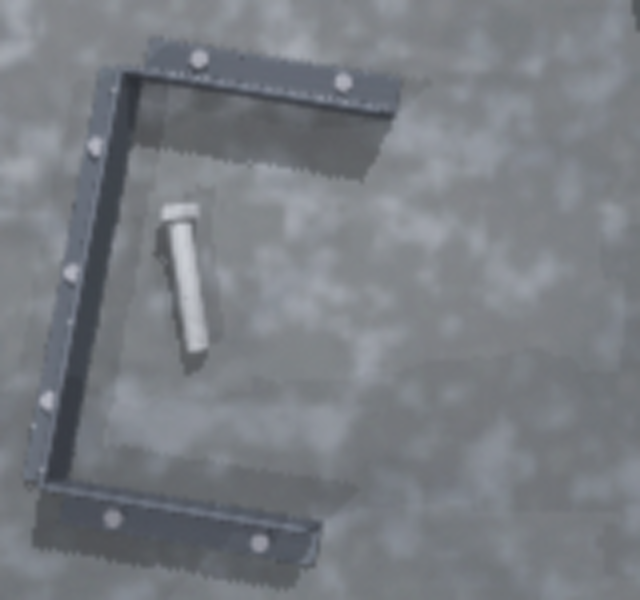

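Bolt 1 lies wholly inside the bay, with its head at crop (180,212) and tip at (197,348). Next is bolt 2.

```bash
python3 steer.py '-0.004 0 0.035 0 0;-0.004 0 0.072 0 0;-0.004 0 0.072 0 0;-0.004 0 0.072 0 0'; python3 steer.py '0.015 0 0 0 0;0.026 0 0 0 0;0.035 0 0 0 0;0.045 0 0 0 0;0.055 0 0 0 0;0.065 0 0 0 0;0.075 0 0 0 0;0.085 0 0 0 0'; python3 - <<'E'
from h import *
c=cam("scene"); o=env.get_obs()["tool_pos"]
track(c,(o[0],o[1]+.02))
u,v=map(int,proj(c,(o[0],o[1]+.02,.008)));u-=50;v-=35;print(u,v)
cv2.imwrite("pics/s4.png",cv2.resize(c["color"][v:v+70,u:u+100],None,fx=8,fy=8,interpolation=2))
E
```

```text
time_s: 6.65
tool_pos: [0.5409, -0.2307, 0.0218]
tool_rot: [-179.9, -0.2, 90.8]
force: [-0.1, -0.6, 0.2]
grip_width: 0.0006
grasp_force: 0.0
time_s: 7.32
tool_pos: [0.5397, -0.1477, 0.0231]
tool_rot: [180.0, 0.0, 90.7]
force: [-0.1, -0.6, -0.4]
grip_width: 0.0004
grasp_force: 0.1
130 93 mid [ 662. -176.] size 55 31 xlo [ 0.638 -0.189] xhi [ 0.688 -0.168] ang 22.4
130 92 mid [ 601. -152.] size 55 33 xlo [ 0.596 -0.179] xhi [ 0.603 -0.122] ang 83.8
130 160 mid [ 476. -159.] size 61 37 xlo [ 0.476 -0.193] xhi [ 0.48  -0.127] ang 86.5
140 141 mid [593. -84.] size 79 35 xlo [ 0.554 -0.09 ] xhi [ 0.634 -0.083] ang 5.1
262 182
```

View pics/s4.png

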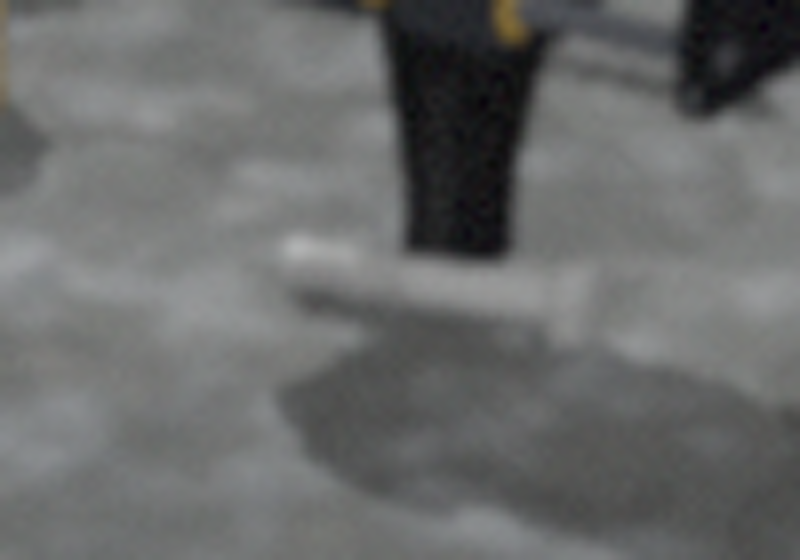

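Bolt 2 lies against the finger, with its tip at crop (285,255) and head at (590,305).

```bash
python3 - <<'E'
from h import *
c=cam("scene")
f=lambda a,b,z:ray(c,262+a/8,182+b/8,z).round(4)[:2]
h=f(592,302,.011);t=f(283,255,.008);print("head",h,"tip",t,np.linalg.norm(h-t),np.degrees(np.arctan2(*(t-h)[::-1])),"bal",h+(t-h)*.41)
print(env.get_obs()["tool_pos"])
E
```

```text
head [ 0.4948 -0.139 ] tip [ 0.5723 -0.1213] 0.07949553446577991 12.864964108414739 bal [ 0.526575 -0.131743]
[ 0.53988749 -0.14596325  0.02301835]
```

```bash
python3 steer.py '-0.015 0 0 0 0;-0.015 -0.018 0 0 0;-0.005 -0.018 0 0 0;0.01 -0.018 0 0 0;0.02 -0.018 0 0 0;0.03 -0.018 0 0 0;0.04 -0.018 0 0 0;0.05 -0.018 0 0 0'; python3 steer.py '0.01 0 0 0 0;0.02 0 0 0 0;0.03 0 0 0 0;0.04 0 0 0 0;0.04 0 0 0 0'; cat >> h.py <<'E'
def ends(c,z=.008):
    "bolt in front of finger: bright, darker-shadow-contrasted blob close to finger, by local contrast"
    o=env.get_obs()["tool_pos"]; u,v=map(int,proj(c,(o[0],o[1]+.016,z))); u0,v0=u-55,v-30
    g=cv2.cvtColor(c["color"],cv2.COLOR_BGR2GRAY)[v0:v0+60,u0:u0+110]
    th=cv2.morphologyEx(g,cv2.MORPH_TOPHAT,cv2.getStructuringElement(cv2.MORPH_ELLIPSE,(15,15)))
    for t in (15,20,25,30,35):
        n,l,s,_=cv2.connectedComponentsWithStats((th>t).astype(np.uint8))
        for k in range(1,n):
            vv,uu=np.where(l==k)
            if len(uu)<30: continue
            P=np.array([ray(c,a+u0,b+v0,z)[:2] for a,b in zip(uu,vv)]); m=P.mean(0); V=np.linalg.eigh(np.cov((P-m).T))[1][:,1]; V*=np.sign(V[0]); q=(P-m)@V
            if .045<np.ptp(q)<.1 and abs(V[1])<.6 and abs(m[1]-o[1])<.05: print(t,len(uu),"lo",(m+V*q.min()).round(3),"hi",(m+V*q.max()).round(3),"ang",round(float(np.degrees(np.arctan2(V[1],V[0]))),1))
E
python3 - <<'E'
from h import *
ends(cam("scene"));print(env.get_obs()["tool_pos"])
E
```

```text
time_s: 8.08
tool_pos: [0.5214, -0.0979, 0.023]
tool_rot: [180.0, 0.0, 90.7]
force: [0.2, -0.4, 0.1]
grip_width: 0.0005
grasp_force: 0.1
time_s: 8.5
tool_pos: [0.5208, -0.0558, 0.023]
tool_rot: [180.0, -0.1, 90.8]
force: [0.1, 0.6, -0.2]
grip_width: 0.0004
grasp_force: 0.0
15 129 lo [ 0.561 -0.087] hi [ 0.636 -0.08 ] ang 5.7
15 85 lo [ 0.456 -0.038] hi [ 0.507 -0.062] ang -25.2
25 241 lo [ 0.504 -0.016] hi [ 0.586 -0.065] ang -30.8
30 206 lo [ 0.502 -0.02 ] hi [ 0.588 -0.063] ang -26.8
35 190 lo [ 0.502 -0.02 ] hi [ 0.585 -0.062] ang -26.9
[ 0.52081437 -0.05729028  0.02301103]
```

```bash
python3 steer.py '-0.015 0.005 0 3 0;-0.01 0.022 0 8 0;0 0.022 0 8 0;0.008 0.022 0 8 0;0.016 0.022 0 8 0;0.024 0.022 0 8 0;0.032 0.022 0 8 0;0.032 0.022 0 8 0'; python3 - <<'E'
from h import *
ends(cam("scene"));print(env.get_obs()["tool_pos"])
E
```

```text
time_s: 9.22
tool_pos: [0.542, -0.024, 0.023]
tool_rot: [-180.0, -0.1, 82.8]
force: [0.9, 0.2, -0.2]
grip_width: 0.0006
grasp_force: 0.0
20 264 lo [0.509 0.016] hi [ 0.598 -0.029] ang -26.7
25 250 lo [0.511 0.015] hi [ 0.598 -0.029] ang -26.8
30 225 lo [0.511 0.015] hi [ 0.597 -0.029] ang -26.8
35 210 lo [0.512 0.014] hi [ 0.597 -0.028] ang -26.4
[ 0.54210729 -0.02521945  0.02301577]
```

```bash
python3 steer.py '-0.015 0.005 0 0 0;-0.01 0.016 0 0 0;0 0.016 0 0 0;0.008 0.016 0 0 0;0.016 0.016 0 0 0;0.024 0.016 0 0 0;0.032 0.016 0 0 0;0.032 0.016 0 0 0'; python3 - <<'E'
from h import *
ends(cam("scene"));print(env.get_obs()["tool_pos"])
E
```

```text
time_s: 9.93
tool_pos: [0.5622, 0.0062, 0.0231]
tool_rot: [180.0, -0.1, 82.9]
force: [0.0, 0.2, 0.6]
grip_width: 0.0003
grasp_force: 0.0
15 397 lo [0.524 0.004] hi [0.606 0.039] ang 23.6
20 293 lo [0.516 0.016] hi [0.603 0.033] ang 10.8
25 246 lo [0.521 0.018] hi [0.602 0.03 ] ang 8.7
30 165 lo [0.523 0.017] hi [0.572 0.027] ang 11.8
35 137 lo [0.524 0.017] hi [0.57  0.027] ang 11.7
[0.56216332 0.00496682 0.02302369]
```

```bash
python3 steer.py '-0.017 -0.002 0 -5 0;-0.017 -0.002 0 -10 0;-0.017 -0.002 0 -16 0;-0.017 -0.002 0 -16 0'; python3 steer.py '0.01 0 0 0 0;0.018 0 0 0 0;0.026 0 0 0 0;0.034 0 0 0 0;0.042 0 0 0 0;0.05 0 0 0 0;0.058 0 0 0 0;0.066 0 0 0 0';  python3 - <<'E'
from h import *
ends(cam("scene"));print(env.get_obs()["tool_pos"])
E
```

```text
time_s: 10.32
tool_pos: [0.5579, -0.0142, 0.0228]
tool_rot: [-180.0, 0.0, 98.7]
force: [0.4, -0.1, -0.6]
grip_width: 0.0004
grasp_force: 0.0
time_s: 10.98
tool_pos: [0.5481, 0.0526, 0.023]
tool_rot: [180.0, 0.0, 98.7]
force: [-0.4, -0.8, 0.6]
grip_width: 0.0006
grasp_force: 0.3
15 374 lo [0.507 0.06 ] hi [0.598 0.075] ang 9.0
20 314 lo [0.506 0.063] hi [0.596 0.073] ang 6.6
25 216 lo [0.506 0.065] hi [0.562 0.068] ang 3.4
30 186 lo [0.506 0.066] hi [0.561 0.068] ang 2.2
35 160 lo [0.508 0.065] hi [0.558 0.068] ang 2.8
[0.54778518 0.05488699 0.0230612 ]
```

```bash
python3 steer.py '0.01 0 0 0 0;0.02 0 0 0 0;0.03 0 0 0 0;0.04 0 0 0 0;0.05 0 0 0 0;0.06 0 0 0 0;0.07 0 0 0 0;0.08 0 0 0 0';  python3 - <<'E'
from h import *
ends(cam("scene"));print(env.get_obs()["tool_pos"])
E
```

```text
time_s: 11.7
tool_pos: [0.536, 0.1319, 0.0229]
tool_rot: [-180.0, 0.0, 98.7]
force: [0.6, -0.7, -0.5]
grip_width: 0.0005
grasp_force: 0.3
20 252 lo [0.493 0.146] hi [0.549 0.148] ang 2.4
25 223 lo [0.493 0.145] hi [0.547 0.148] ang 2.6
30 193 lo [0.495 0.147] hi [0.546 0.148] ang 1.0
35 165 lo [0.496 0.147] hi [0.545 0.148] ang 1.3
[0.53551329 0.1347287  0.02314254]
```

```bash
python3 steer.py '0.01 0 0 0 0;0.02 0 0 0 0;0.03 0 0 0 0;0.04 0 0 0 0;0.05 0 0 0 0;0.06 0 0 0 0;0.07 0 0 0 0;0.08 0 0 0 0'; python3 steer.py '0.004 0 0 0 0;0.004 0 0 0 0;-0.01 0 0 0 0;-0.03 0 0 0 0;-0.04 0 -0.03 0 0;-0.06 0 -0.07 0 0;-0.1 0 -0.07 0 0;-0.14 0 -0.07 0 0'; python3 -c "
from h import *
goal(.605,-.355,.095,98)"
```

```text
time_s: 12.42
tool_pos: [0.524, 0.211, 0.0229]
tool_rot: [-180.0, -0.0, 98.7]
force: [-0.5, -0.2, -0.6]
grip_width: 0.0006
grasp_force: 0.0
time_s: 13.08
tool_pos: [0.5475, 0.0714, 0.0962]
tool_rot: [179.6, 0.1, 98.8]
force: [0.4, -0.7, -0.2]
grip_width: 0.0006
grasp_force: 0.0
tool shift [-0.4302 -0.0085  0.0015] turn 0.8 rows>= 10.3
```

```bash
python3 steer.py '-0.4 -0.02 0 1 0;-0.4 -0.02 0 1 0;-0.4 -0.02 0 1 0;-0.4 -0.02 0 1 0;-0.4 -0.02 0 1 0;-0.4 -0.02 0 1 0;-0.4 -0.02 0 1 0;-0.4 -0.02 0 1 0'; python3 - <<'E'
from h import *
c=cam("top"); print(bolts(c,[(372,175,405,225)],18),bolts(c,[(372,175,405,225)],25))
print("in bay");track(c,(.56,.23))
goal(.591,-.345,.095,98)
E
```

```text
time_s: 13.75
tool_pos: [0.5782, -0.2631, 0.093]
tool_rot: [-180.0, 0.0, 97.6]
force: [0.2, 0.0, 1.2]
grip_width: 0.0005
grasp_force: 0.0
[{'n': 163, 'head': array([ 0.635, -0.282]), 'tip': array([ 0.642, -0.323]), 'L': 0.042, 'ang': -80.4, 'w': (0.015, 0.023)}] [{'n': 132, 'head': array([ 0.634, -0.281]), 'tip': array([ 0.648, -0.32 ]), 'L': 0.041, 'ang': -69.7, 'w': (0.007, 0.024)}]
in bay
130 116 mid [583. 335.] size 67 11 xlo [0.549 0.338] xhi [0.616 0.336] ang -1.6
150 343 mid [556. 245.] size 94 45 xlo [0.509 0.247] xhi [0.603 0.257] ang 5.7
160 146 mid [569. 263.] size 67 10 xlo [0.536 0.257] xhi [0.602 0.268] ang 9.4
160 155 mid [545. 243.] size 79 13 xlo [0.508 0.258] xhi [0.582 0.228] ang -22.0
170 125 mid [569. 263.] size 66 10 xlo [0.536 0.258] xhi [0.601 0.268] ang 9.1
170 111 mid [550. 241.] size 68 8 xlo [0.519 0.253] xhi [0.582 0.229] ang -21.2
tool shift [-0.0707  0.0055 -0.0017] turn -1.0 rows>= 1.7
```

```bash
python3 steer.py '-0.035 0.0055 0 1 0;-0.071 0.005 0 2 0;-0.071 0.005 0 2 0;-0.071 0.005 0.04 2 0;-0.071 0.005 0.07 2 0;-0.071 0.005 0.07 2 0;-0.071 0.005 0.07 2 0'; python3 - <<'E'
from h import *
c=cam("scene");track(c,(.59,-.295));ends(c);goal(.588,-.345,.0225,96)
E
```

```text
time_s: 14.38
tool_pos: [0.5923, -0.3296, 0.0224]
tool_rot: [-179.9, -0.1, 95.6]
force: [0.2, 0.1, 0.2]
grip_width: 0.0006
grasp_force: 0.0
130 79 mid [ 528. -341.] size 42 41 xlo [ 0.52  -0.369] xhi [ 0.528 -0.312] ang 81.7
130 84 mid [ 583. -211.] size 56 27 xlo [ 0.553 -0.206] xhi [ 0.611 -0.209] ang -2.8
140 88 mid [ 633. -272.] size 73 30 xlo [ 0.623 -0.307] xhi [ 0.637 -0.235] ang 79.0
25 119 lo [ 0.545 -0.294] hi [ 0.6   -0.305] ang -11.1
30 102 lo [ 0.547 -0.297] hi [ 0.597 -0.303] ang -7.5
35 92 lo [ 0.549 -0.298] hi [ 0.597 -0.302] ang -4.6
tool shift [-0.0148 -0.0064  0.0009] turn -0.4 rows>= 0.4
```

```bash
python3 steer.py '0.005 -0.006 0 0 0;0.013 -0.006 0 0 0;0.021 -0.006 0 0 0;0.03 -0.006 0 0 0;0.04 -0.006 0 0 0;0.05 -0.006 0 0 0;0.06 -0.006 0 0 0;0.07 -0.006 0 0 0'; python3 steer.py '0.01 0 0 0 0;0.02 0 0 0 0;0.03 0 0 0 0;0.04 0 0 0 0;0.05 0 0 0 0'; python3 - <<'E'
from h import *
c=cam("scene");ends(c);print(env.get_obs()["tool_pos"])
E
```

```text
time_s: 15.1
tool_pos: [0.5805, -0.2595, 0.0232]
tool_rot: [180.0, 0.0, 95.7]
force: [0.2, -1.0, -0.0]
grip_width: 0.0001
grasp_force: 0.7
time_s: 15.52
tool_pos: [0.5754, -0.2101, 0.023]
tool_rot: [-180.0, 0.0, 95.6]
force: [0.7, -1.6, 0.9]
grip_width: 0.0005
grasp_force: 0.7
15 116 lo [ 0.639 -0.182] hi [ 0.704 -0.17 ] ang 10.7
15 263 lo [ 0.531 -0.202] hi [ 0.631 -0.195] ang 4.2
20 218 lo [ 0.536 -0.199] hi [ 0.629 -0.196] ang 2.2
25 176 lo [ 0.536 -0.195] hi [ 0.628 -0.198] ang -2.0
30 104 lo [ 0.538 -0.193] hi [ 0.59  -0.198] ang -6.3
35 92 lo [ 0.538 -0.192] hi [ 0.59  -0.199] ang -7.7
[ 0.57537398 -0.20688903  0.02286943]
```

```bash
python3 steer.py '0.012 -0.003 0 0 0;0.024 -0.003 0 0 0;0.036 -0.003 0 0 0;0.048 -0.003 0 0 0;0.06 -0.003 0 0 0;0.072 -0.003 0 0 0;0.084 -0.003 0 0 0;0.096 -0.003 0 0 0'; python3 - <<'E'
from h import *
c=cam("scene");ends(c);print(env.get_obs()["tool_pos"])
E
```

```text
time_s: 16.23
tool_pos: [0.5629, -0.1143, 0.0229]
tool_rot: [-180.0, -0.0, 95.7]
force: [1.1, 0.4, -0.4]
grip_width: 0.0004
grasp_force: 0.0
15 118 lo [ 0.473 -0.107] hi [ 0.511 -0.133] ang -34.5
25 198 lo [ 0.535 -0.085] hi [ 0.628 -0.122] ang -21.4
30 177 lo [ 0.536 -0.086] hi [ 0.628 -0.121] ang -21.1
35 156 lo [ 0.538 -0.087] hi [ 0.627 -0.121] ang -20.8
[ 0.56276988 -0.11088792  0.02294905]
```

```bash
python3 steer.py '-0.025 0 0 4 0;-0.037 0.02 0 9 0;-0.032 0.022 0 9 0;-0.024 0.022 0 9 0;-0.016 0.022 0 9 0;-0.008 0.022 0 9 0;0.001 0.022 0 9 0;0.001 0.022 0 9 0'; python3 - <<'E'
from h import *
c=cam("scene");ends(c);print(env.get_obs()["tool_pos"])
E
```

```text
time_s: 16.95
tool_pos: [0.5843, -0.1088, 0.023]
tool_rot: [-180.0, -0.1, 86.9]
force: [0.3, 0.3, -0.4]
grip_width: 0.0002
grasp_force: 0.0
35 164 lo [ 0.54  -0.072] hi [ 0.631 -0.111] ang -23.3
[ 0.58451248 -0.11036162  0.02304188]
```

```bash
python3 steer.py '-0.015 0.005 0 0 0;-0.012 0.012 0 0 0;-0.004 0.012 0 0 0;0.004 0.012 0 0 0;0.012 0.012 0 0 0;0.02 0.012 0 0 0;0.026 0.012 0 0 0;0.026 0.012 0 0 0'; python3 - <<'E'
from h import *
c=cam("scene");ends(c);print(env.get_obs()["tool_pos"])
E
```

```text
time_s: 17.67
tool_pos: [0.5985, -0.0845, 0.0232]
tool_rot: [180.0, -0.1, 86.8]
force: [-0.3, 0.6, -0.7]
grip_width: 0.0004
grasp_force: 0.0
20 275 lo [ 0.552 -0.078] hi [ 0.634 -0.066] ang 8.4
25 234 lo [ 0.553 -0.076] hi [ 0.635 -0.067] ang 6.3
30 143 lo [ 0.556 -0.08 ] hi [ 0.605 -0.063] ang 18.6
[ 0.59834403 -0.08559547  0.02303037]
```

```bash
python3 steer.py '-0.021 -0.007 0 -5 0;-0.021 -0.007 0 -11 0;-0.021 -0.007 0 -11 0;-0.021 -0.007 0 -11 0'; python3 steer.py '0.01 0 0 0 0;0.018 0 0 0 0;0.026 0 0 0 0;0.034 0 0 0 0;0.042 0 0 0 0;0.05 0 0 0 0;0.058 0 0 0 0;0.066 0 0 0 0';  python3 - <<'E'
from h import *
ends(cam("scene"));print(env.get_obs()["tool_pos"])
E
```

```text
time_s: 18.05
tool_pos: [0.59, -0.108, 0.0229]
tool_rot: [-180.0, -0.0, 97.4]
force: [1.4, 0.4, 0.9]
grip_width: 0.0007
grasp_force: 0.0
time_s: 18.72
tool_pos: [0.5814, -0.0418, 0.0231]
tool_rot: [180.0, 0.0, 97.7]
force: [0.6, -1.2, 0.2]
grip_width: 0.0006
grasp_force: 0.7
30 147 lo [ 0.536 -0.026] hi [ 0.595 -0.029] ang -2.9
35 121 lo [ 0.538 -0.025] hi [ 0.595 -0.028] ang -3.3
[ 0.58104864 -0.03925498  0.02307426]
```

```bash
python3 steer.py '0.01 0 0 0 0;0.02 0 0 0 0;0.03 0 0 0 0;0.04 0 0 0 0;0.05 0 0 0 0;0.06 0 0 0 0;0.07 0 0 0 0;0.08 0 0 0 0';  python3 - <<'E'
from h import *
ends(cam("scene"));print(env.get_obs()["tool_pos"])
E
```

```text
time_s: 19.43
tool_pos: [0.5705, 0.0379, 0.0229]
tool_rot: [-180.0, -0.0, 97.7]
force: [-0.5, -0.6, 1.2]
grip_width: 0.0006
grasp_force: 0.0
20 302 lo [0.536 0.067] hi [0.63  0.038] ang -16.9
25 279 lo [0.537 0.067] hi [0.63  0.039] ang -16.5
30 263 lo [0.537 0.067] hi [0.63  0.039] ang -16.8
35 236 lo [0.537 0.066] hi [0.629 0.039] ang -16.5
[0.57009777 0.04089423 0.02304522]
```

```bash
python3 steer.py '-0.02 0 0 4 0;-0.02 0.018 0 10 0;-0.012 0.019 0 10 0;-0.004 0.019 0 10 0;0.004 0.02 0 10 0;0.014 0.02 0 10 0;0.024 0.02 0 10 0;0.03 0.02 0 10 0'; python3 - <<'E'
from h import *
c=cam("scene");ends(c);print(env.get_obs()["tool_pos"])
E
```

```text
time_s: 20.15
tool_pos: [0.5857, 0.0718, 0.023]
tool_rot: [-180.0, -0.0, 87.8]
force: [0.2, -0.4, 0.6]
grip_width: 0.0004
grasp_force: 0.0
15 380 lo [0.537 0.092] hi [0.635 0.081] ang -6.5
20 334 lo [0.539 0.093] hi [0.633 0.081] ang -7.4
25 290 lo [0.54  0.093] hi [0.633 0.082] ang -6.6
30 264 lo [0.54  0.093] hi [0.632 0.083] ang -6.2
35 186 lo [0.541 0.093] hi [0.6   0.086] ang -6.6
[0.5855763  0.07299315 0.02308137]
```

```bash
python3 steer.py '0.009 0 0 0 0;0.018 0 0 0 0;0.027 0 0 0 0;0.036 0 0 0 0;0.045 0 0 0 0;0.054 0 0 0 0;0.063 0 0 0 0'; python3 - <<'E'
from h import *
c=cam("scene");ends(c);print(env.get_obs()["tool_pos"])
E
```

```text
time_s: 20.78
tool_pos: [0.5891, 0.1333, 0.0229]
tool_rot: [-180.0, -0.0, 87.7]
force: [-0.4, 0.3, 0.5]
grip_width: 0.0009
grasp_force: 0.0
25 337 lo [0.543 0.159] hi [0.642 0.141] ang -10.0
30 273 lo [0.545 0.159] hi [0.637 0.14 ] ang -11.7
35 200 lo [0.546 0.158] hi [0.607 0.147] ang -10.1
[0.58890465 0.1359959  0.02309627]
```

```bash
python3 steer.py '0.009 0 0 0 0;0.018 0 0 0 0;0.027 0 0 0 0;0.036 0 0 0 0;0.044 0 0 0 0;0.05 0 0 0 0;0.055 0 0 0 0;0.055 0 0 0 0'; python3 steer.py '0.055 0 0 0 0;-0.02 0 0 0 0;-0.03 0 -0.03 0 0;-0.06 0 -0.07 0 0;-0.1 0 -0.07 0 0;-0.14 0 -0.07 0 0;-0.18 0 -0.07 0 0;-0.22 0 -0.07 0 0';python3 - <<'E'
from h import *
c=cam("top");print("in bay");track(c,(.56,.23))
a=cv2.resize(c["color"][95:290,85:345],None,fx=3,fy=3,interpolation=2)
cv2.imwrite("pics/bay3.png",a)
E
```

```text
time_s: 21.5
tool_pos: [0.5912, 0.1888, 0.023]
tool_rot: [-180.0, -0.0, 87.7]
force: [0.3, -0.0, -0.6]
grip_width: 0.0004
grasp_force: 0.0
time_s: 22.17
tool_pos: [0.5821, -0.0353, 0.0936]
tool_rot: [179.9, 0.1, 87.6]
force: [0.9, -0.8, -0.5]
grip_width: 0.0004
grasp_force: 0.0
in bay
140 158 mid [599. 271.] size 59 19 xlo [0.573 0.257] xhi [0.625 0.286] ang 29.9
140 182 mid [566. 294.] size 78 17 xlo [0.527 0.293] xhi [0.606 0.296] ang 2.5
140 179 mid [541. 277.] size 73 19 xlo [0.503 0.277] xhi [0.577 0.282] ang 4.3
150 143 mid [600. 269.] size 58 19 xlo [0.573 0.257] xhi [0.625 0.286] ang 29.8
150 138 mid [560. 294.] size 65 9 xlo [0.527 0.292] xhi [0.593 0.296] ang 2.9
150 144 mid [543. 281.] size 69 9 xlo [0.508 0.279] xhi [0.577 0.282] ang 2.7
160 132 mid [600. 269.] size 58 17 xlo [0.574 0.257] xhi [0.625 0.286] ang 29.6
160 107 mid [560. 294.] size 65 9 xlo [0.527 0.293] xhi [0.592 0.296] ang 2.2
160 123 mid [543. 280.] size 69 8 xlo [0.508 0.278] xhi [0.577 0.282] ang 3.1
170 109 mid [600. 269.] size 56 17 xlo [0.575 0.258] xhi [0.624 0.285] ang 29.0
170 85 mid [542. 281.] size 67 4 xlo [0.508 0.279] xhi [0.575 0.282] ang 2.2
```

View pics/bay3.png

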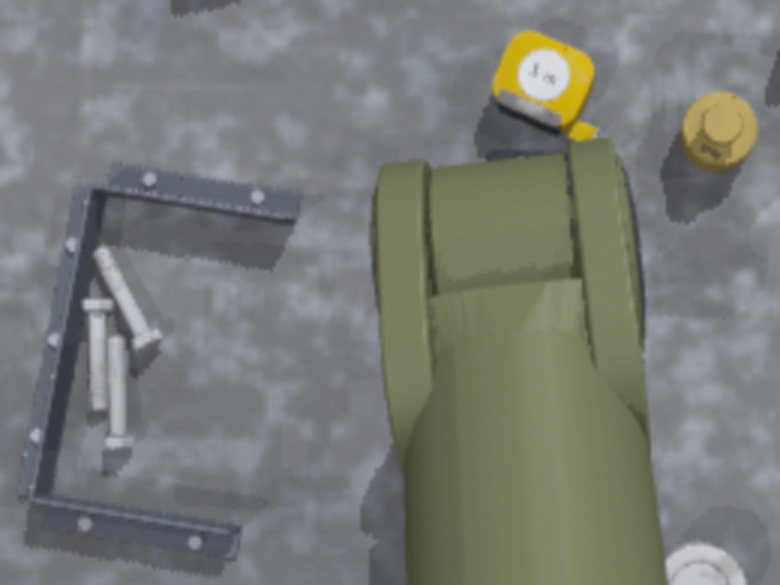

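All three bolts lie deep in the bay, near crop (97,355), (118,390) and (127,300). The tape, weight and tin are unmoved. I'll check the bolts are at rest, then hand in.

```bash
python3 steer.py '0 0 -0.05 0 0;0 0 -0.05 0 0;0 0 -0.05 0 0;0 0 -0.05 0 0;0 0 -0.05 0 0;0 0 -0.05 0 0'; python3 - <<'E'
from h import *
c=cam("top");a=c["color"].astype(int)
env_t=env.get_obs()["time_s"]
b=cv2.imread("pics/bay3.png")
s=cv2.resize(c["color"][95:290,85:345],None,fx=3,fy=3,interpolation=2)
print("bay diff max",np.abs(s[:,:300].astype(int)-b[:,:300]).max())
track(c,(.56,.23))
print(env.sign_off())
E
```

```text
time_s: 22.72
tool_pos: [0.5815, -0.0322, 0.1417]
tool_rot: [-179.9, -0.0, 87.7]
force: [0.7, 0.7, 0.1]
grip_width: 0.0004
grasp_force: 0.0
bay diff max 15
130 183 mid [592. 269.] size 76 24 xlo [0.563 0.245] xhi [0.624 0.29 ] ang 36.0
140 153 mid [599. 271.] size 59 19 xlo [0.573 0.257] xhi [0.624 0.287] ang 29.9
140 181 mid [566. 294.] size 78 17 xlo [0.527 0.293] xhi [0.606 0.296] ang 2.5
140 181 mid [541. 277.] size 73 19 xlo [0.503 0.277] xhi [0.577 0.282] ang 4.1
150 138 mid [600. 270.] size 58 18 xlo [0.573 0.257] xhi [0.624 0.287] ang 29.9
150 136 mid [560. 294.] size 65 9 xlo [0.527 0.292] xhi [0.593 0.296] ang 2.7
150 144 mid [543. 281.] size 69 9 xlo [0.508 0.279] xhi [0.577 0.282] ang 2.7
160 126 mid [600. 269.] size 58 18 xlo [0.574 0.258] xhi [0.625 0.286] ang 29.4
160 113 mid [560. 294.] size 65 9 xlo [0.527 0.293] xhi [0.593 0.295] ang 2.3
160 131 mid [543. 281.] size 69 9 xlo [0.508 0.278] xhi [0.577 0.281] ang 2.5
170 97 mid [598. 274.] size 56 16 xlo [0.574 0.259] xhi [0.624 0.285] ang 27.9
170 81 mid [542. 281.] size 67 4 xlo [0.508 0.279] xhi [0.575 0.282] ang 2.5
the job is handed in; nothing more can be done
None
```

All three bolts were swept into the parts bay and lay at rest, wholly inside it, in the last picture; the weight, tin and tape showed no sign of having moved, and I handed the job in at about 23 s.

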